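Load the granule filler's indexing rack for the next order

TASK

Get the granule filler ready for the next order: pinch the sprung button in the rack's collar and slide the rack out to its outermost hole so that the button pops out there, then stand the capped finished pots from the rack upright on the steel tray. Seat the empty pots that are there upright in the rack in numbered order, beginning at pocket 1 next to the spout: the largest size goes in pocket 1, the second in 2, the third in 3, the smallest in 4, and the pocket of a missing size stays empty. Then press the button again and push the rack in until it locks with pocket 1 under the spout, all the pots still seated, and leave the other things on the table alone.

Things in the scene. Friction and masses are not known exactly. Their poses are not given: they have to be found in the camera images.
- filler: Fixed granule filler: white machine whose head and spout overhang a level steel bar (20 mm square, axis 50 mm above the table). Origin on the table under the bar; y runs along the bar towards the spout (spout at y 235 mm, bar's free end at -255); x points across the bar to the machine's column, away from the robot. The head is 80 mm wide along the bar, its underside 210 mm up.
- spout (a point): Tip of the filling spout, above the bar's axis, 165 mm above the table.
- rack: Aluminium rack with four pockets in a row on a steel tube that slides along the bar: 0.8 kg, 2.5 N friction. Origin on the table under pocket 4, axes as the filler's. The bar has locking holes every 66 mm: the rack locks with its collar 95, 161, 227, 293, 359 or 425 mm level distance from the spout. At 425 (outermost, for loading) pocket 1 is 132 mm from the spout; at 293 it is under it.
- button (a joint): Travel of the sprung lock button in the rack's collar, m: 0 = fully out (pin in a hole, rack locked), about 0.005 = pin riding on the bar between holes, 0.007 = fully pressed. The rack slides past holes only while it is held pressed beyond 0.005; let go, the pin (2 mm play each way) pops into the next hole it meets. 4 N to start, 10 N to press fully. At the start the pin may ride between holes.
- collar (a point): Centre of the black collar on the rack's outer end, 50 mm up: 38 mm across the bar, 50 along, 40 high. The 26 mm square steel button faces the robot, its face 27 mm from here out, 20 mm pressed; a rubber pad on the opposite side has its face at 23 mm. Pinch both from above, across the bar (50 mm, 43 pressed), to press the button and hold the rack. Pocket 4 is 95 mm away.
- tray: Low fixed steel tray for finished pots, 100 x 220 mm, rim 10 mm high, floor 3 mm above the table. Origin: centre of its underside; its long side is its y axis.
- pocket1 (a point): Centre of the floor of pocket 1 of the rack, marked with 1 engraved dot; bore 62 mm, 10 mm deep, floor 68 mm above the table, rim (rack top) at 78 mm; pockets are 66 mm apart along the bar, the rack 88 mm wide. Pocket 1 is the widest, nearest the spout.
- pocket2 (a point): Centre of the floor of pocket 2 of the rack, marked with 2 engraved dots; bore 56 mm, 10 mm deep, floor 68 mm above the table, rim (rack top) at 78 mm; pockets are 66 mm apart along the bar, the rack 88 mm wide. Moves with the rack.
- pocket3 (a point): Centre of the floor of pocket 3 of the rack, marked with 3 engraved dots; bore 50 mm, 10 mm deep, floor 68 mm above the table, rim (rack top) at 78 mm; pockets are 66 mm apart along the bar, the rack 88 mm wide. Moves with the rack.
- pocket4 (a point): Centre of the floor of pocket 4 of the rack, marked with 4 engraved dots; bore 44 mm, 10 mm deep, floor 68 mm above the table, rim (rack top) at 78 mm; pockets are 66 mm apart along the bar, the rack 88 mm wide. Pocket 4 is the narrowest, nearest the collar.
- pot1: The largest empty open white plastic pot, 56 mm diameter, 72 mm tall, standing on the table at the start; belongs in pocket 1. May be absent. Origin: centre of its underside, z up its axis. A plain cylinder outside; grip it across the outside.
- pot2: The second largest empty open white plastic pot, 50 mm diameter, 64 mm tall, standing on the table at the start; belongs in pocket 2. May be absent. Origin: centre of its underside, z up its axis. A plain cylinder outside; grip it across the outside.
- pot3: The third largest empty open white plastic pot, 44 mm diameter, 56 mm tall, standing on the table at the start; belongs in pocket 3. May be absent. Origin: centre of its underside, z up its axis. A plain cylinder outside; grip it across the outside.
- pot4: The smallest empty open white plastic pot, 38 mm diameter, 48 mm tall, standing on the table at the start; belongs in pocket 4. May be absent. Origin: centre of its underside, z up its axis. A plain cylinder outside; grip it across the outside.
- full2: Finished pot with a black screw cap, a plain cylinder 50 mm diameter and 72 mm tall over the cap, left in pocket 2 from the last order. May be absent. Origin: centre of its underside, z up its axis.
- full3: Finished pot with a black screw cap, a plain cylinder 44 mm diameter and 64 mm tall over the cap, left in pocket 3 from the last order. May be absent. Origin: centre of its underside, z up its axis.
- brass_pan: Brass weighing pan, 136 mm diameter, 27 mm high; a bystander, to be left alone. Origin: underside centre.
- mortar: Brass mortar with pestle, 104 mm wide, 130 mm high; a bystander, to be left alone. Origin: underside centre.
- stapler: Black stapler, 130 x 34 x 50 mm, long along its x; a bystander, to be left alone. Origin: underside centre.
- cap: Spare black pot cap, 48 mm diameter, 14 mm high; a bystander, to be left alone. Origin: underside centre.
- scoop: Steel herb scoop with a wooden handle, 165 mm long along its x, 22 mm high; a bystander, to be left alone. Origin: underside at the inner end of the blade.
- parcel: Kraft parcel, 130 x 90 x 45 mm; a bystander, to be left alone. Origin: underside centre.
Mind the look-alikes: they are no part of the job. What is shaped like the pot4 but yellow is not meant.

How it is judged:
On the way, in this order (a step that is already met when the one before it is completed fails the run):
1. the rack is drawn out and the button has popped out in the outermost hole, the loading position (y of collar in the frame of filler between -0.195 and -0.185 m and value of joint button below 0.002 m), for 0.2 s.
2. every finished (capped) pot stands upright on the steel tray, released (x of full2 in the frame of tray between -0.045 and 0.045 m and y of full2 in the frame of tray between -0.105 and 0.105 m and z of each of full2, full3 in the frame of tray below 0.008 m and angle between each of full2, full3's own z axis and vertical below 0.1 rad and linear speed of each of full2, full3 below 0.03 m/s and contact force between each of full2, full3 and the fingers below 0.2 N and x of full3 in the frame of tray between -0.045 and 0.045 m and y of full3 in the frame of tray between -0.105 and 0.105 m), for 0.2 s.
3. the largest pot stands seated in pocket 1, released (horizontal distance between pot1 and pocket1 below 0.006 m and z of pot1 in the frame of pocket1 between -0.004 and 0.004 m and angle between pot1's own z axis and vertical below 0.1 rad and linear speed of pot1 below 0.03 m/s and contact force between pot1 and the fingers below 0.2 N), for 0.2 s.
4. the second largest pot stands seated in pocket 2, released (horizontal distance between pot2 and pocket2 below 0.006 m and z of pot2 in the frame of pocket2 between -0.004 and 0.004 m and angle between pot2's own z axis and vertical below 0.1 rad and linear speed of pot2 below 0.03 m/s and contact force between pot2 and the fingers below 0.2 N), for 0.2 s.
5. the third largest pot stands seated in pocket 3, released (horizontal distance between pot3 and pocket3 below 0.006 m and z of pot3 in the frame of pocket3 between -0.004 and 0.004 m and angle between pot3's own z axis and vertical below 0.1 rad and linear speed of pot3 below 0.03 m/s and contact force between pot3 and the fingers below 0.2 N), for 0.2 s.
6. the smallest pot stands seated in pocket 4, released (horizontal distance between pot4 and pocket4 below 0.006 m and z of pot4 in the frame of pocket4 between -0.004 and 0.004 m and angle between pot4's own z axis and vertical below 0.1 rad and linear speed of pot4 below 0.03 m/s and contact force between pot4 and the fingers below 0.2 N), for 0.2 s.
7. the rack is pushed in and locked with pocket 1 under the spout, the pots still seated (all of step 3 and all of step 4 and all of step 5 and all of step 6 and y of collar in the frame of filler between -0.063 and -0.053 m and value of joint button below 0.002 m), for 0.2 s.
At the end, for the whole second after the job is handed in: Rack locked, collar 293 mm from spout (5 mm), button out (under 2 mm); each empty pot present in the pocket of its size (6 mm of centre, 4 mm of floor, 0.1 rad of upright); each finished pot upright on the tray floor (origin within 45 mm across, 105 mm along of centre); released, at rest (all of step 2 and all of step 7 and linear speed of rack below 0.01 m/s); the robot touches nothing.
It fails at once if a bystander (brass pan, mortar, stapler, spare cap, scoop or parcel) is pushed more than 5 cm (distance of any of brass_pan, mortar, stapler, cap, scoop, parcel from where it was at the start of the episode above 0.05 m).
Of pot1, pot2, pot3, pot4 only 3 to 4 are there at a start; the rules pass over those that are not, and their reading is None.
Of full2, full3 only 1 to 2 are there at a start; the rules pass over those that are not, and their reading is None.
At some moment in a run one of pot1, pot2, pot3, pot4 may be knocked a few centimetres aside while the robot is not near it.
Once in a run the grip may slacken for a moment while it holds something.
It also fails if it takes over 208 s, if anything falls off the work surface, if the arm or the gripper's body presses on something with over 40 N, if the wrist force passes 120 N, or if a joint passes its speed limit or range.

ROBOT

A 6-joint arm with a two-finger parallel gripper is mounted at the origin on the work surface. World frame = base frame: x ahead of the robot, y to its left, z up, the work surface at z = 0. Lengths are in m, angles in rad, forces in N, time in s.
With the tool pointing down it reaches from about 0.3 to 0.875 m from the base axis. Payload 6.4 kg.
Tool frame: the origin (TCP) lies between the finger pads; the fingertips stand 19 mm ahead of it and the grasp point (between the pads) is the TCP (ctrl.tips_ahead is the z of the fingertips in the tool frame, in m); z points along the fingers, y is the line along which they close (so a half turn about z gives the same grasp; the last joint's range is limited). The gripper opens to 85 mm and grips with 20 to 120 N. Pads are 22 mm wide; open, the fingers measure 114 mm over their backs; the gripper's body (76 mm by 85 mm) begins 54 mm behind the grasp point. The pads swing forward as they close: fully open they stand 13 mm farther back than shut.
Start: joints at [-1.535, 0.181, 1.607, -0, 1.354, -0.206], TCP at [0.138, -0.558, 0.25] pointing down, gripper open.
Joint ranges: [-2.99, 2.99], [-0.89, 2.07], [0.3, 2.58], [-1.14, 4.28], [0, 2.63], [-3.12, 3.12]. Speed limits (rad/s): [2.57, 2.57, 3.01, 3.14, 3.14, 3.14].

INTERFACE

Orientations are given as a unit quaternion [w, x, y, z].
In Python, from bench import readout, vision, ctrl gives the robot as it stands.
- The arm moves only by the tool play_rows, never from a script. Its arguments are lists of equal length, an entry for each row: "xyz": the shift along the tool's x, y, z in mm, a list of three; "rot": the turn, a rotation vector about the tool's x, y, z in rad, a list of three; "grip": the opening, from 0 (shut) to 1 (fully open). In form: {"xyz": [[x, y, z], ...], "rot": [[rx, ry, rz], ...], "grip": [grip, ...]}. A call has exactly 10 rows; each row is the pose to reach, as a shift and turn from the pose commanded when the call began, along the tool's axes at that moment; what a row does not reach only later rows make up. A row lasts 1/8 s, in which the tool goes at most 62.5 mm and 10.7 degrees, less where a joint would pass 70% of its speed; a pose out of reach is approached as far as the arm can. A call with a gripper value outside its range is refused whole. The fingers move at their own pace and stop on an object; the grip force is fixed at half the most. Time passes only in rows, so rows that repeat a pose let the fingers close, or fill a call up. It gives the time, the measured TCP pose, the force, the opening and the grip force at its end, in the units of the state.
- readout.get_obs(): the state, without advancing time (a new reading comes with each control period).
- vision.camera(name): name is "scene" or "top" or "wrist"; returns a dict with "color" (384x512x3 uint8, red, green, blue), "depth" (384x512 float32, m along the optical axis (not along the pixel's ray), 0 where there is no reading), "camera_matrix" (3x3 intrinsics, pixels), "extrinsics" (4x4, takes a point from camera to world coordinates); the wrist camera has in their place "hand_eye" (4x4, takes a point from camera to tool coordinates, whose origin is the TCP and whose axes are the flange's). Camera axes: x right, y down, z forward; pixel columns grow to the right and rows downward; lengths in m; the calibration is good to about 2 mm. A picture is of the moment at which its call begins: read the wrist's pose just before it.
- ctrl.hand_in(): hands the job in; it is judged then, once.
The state is a dict: "time_s": time; "q": joint angles; "dq": joint speeds; "joint_efforts": joint torques, N m; "eef_pos": TCP position; "eef_rot": TCP orientation; "wrist_force": force on the tool from outside, world axes, zero at the start; "torque": the same for the moment, N m; "opening": opening from 0.0 (shut) to 1.0 (fully open); "grasp_force": force on a finger pad.
Only numpy, scipy, OpenCV 4.12 (cv2) and the standard library are available. Lean on these libraries where they do the work, as an engineer would, in place of code of your own. Each camera call takes 0.05 s, during which the arm holds its last target. There are 200 camera calls.

## Working session

There is one attempt and no reset: what is moved stays moved. The work goes in short steps, Python scripts to look and compute and a tool call to move; the robot and the scene stay as the last step left them, time stands still between calls to the robot, and variables do not carry over. Pictures are saved under pics/ and viewed, at most 14 in all, crops included, and the job is handed in when it is done.

Besides the shell and the picture viewer there is one more tool, called in YAML: its name, and indented under it one key for each argument. play_rows: Moves the arm, as the interface text tells. Its arguments: {"type":"object","properties":{"xyz":{"type":"array","items":{"type":"array","items":{"type":"number"}}},"rot":{"type":"array","items":{"type":"array","items":{"type":"number"}}},"grip":{"type":"array","items":{"type":"number"}}},"required":["xyz","rot","grip"]}

```bash
mkdir -p pics
cat > h.py <<'E'
import numpy as np, cv2
from scipy.spatial.transform import Rotation as R
from bench import readout, vision, ctrl
def pose():
    o=readout.get_obs(); q=o["eef_rot"]; T=np.eye(4); T[:3,:3]=R.from_quat([q[1],q[2],q[3],q[0]]).as_matrix(); T[:3,3]=o["eef_pos"]; return T
def cam(n):
    T=pose(); c=vision.camera(n)
    E=T@np.array(c["hand_eye"]) if n=="wrist" else np.array(c["extrinsics"])
    d=c["depth"]; K=np.array(c["camera_matrix"]); v,u=np.mgrid[:d.shape[0],:d.shape[1]]
    P=np.stack([(u-K[0,2])/K[0,0]*d,(v-K[1,2])/K[1,1]*d,d],-1)
    W=P@E[:3,:3].T+E[:3,3]; W[d==0]=np.nan
    return c["color"],W,E,K
def save(n,img,s=1.5):
    cv2.imwrite("pics/"+n+".png",cv2.resize(img[:,:,::-1],None,fx=s,fy=s))
E
python3 - <<'E'
from h import *
print(readout.get_obs())
for n in("scene","top"):
    c,W,E,K=cam(n); save(n+"0",c); np.savez(n+"0.npz",c=c,W=W,E=E,K=K); print(n,E,K)
E
```

```text
{'time_s': 0.0, 'q': array([-1.53528004e+00,  1.81527749e-01,  1.60803476e+00, -8.23539898e-06,
        1.35379547e+00, -2.06285710e-01]), 'dq': array([-7.67553896e-05, -3.03716301e-04,  3.88347339e-04,  5.83569723e-05,
       -6.49575216e-04, -2.30133796e-05]), 'joint_efforts': array([ 1.21128007e-03, -4.44870329e+01, -3.51336086e+01, -5.07499681e-05,
        9.08663176e-03, -1.71505246e-05]), 'eef_pos': array([ 0.13768855, -0.55772417,  0.24937867]), 'eef_rot': array([-8.79791004e-04,  9.92699878e-01,  1.20607514e-01,  7.12687471e-05]), 'wrist_force': array([-0.32231549,  0.35576214, -0.27249479]), 'torque': array([-0.03021909,  0.00366436,  0.01701292]), 'grasp_force': 0.0, 'opening': 1.0023633216067098}
scene [[ 0.70961667  0.50009583 -0.49633491  1.1299461 ]
 [ 0.70432814 -0.52260789  0.48041947 -0.5198391 ]
 [-0.01913276 -0.69049631 -0.72308283  0.96765087]
 [ 0.          0.          0.          1.        ]] [[403.64686209   0.         255.86131797]
 [  0.         403.64686209 196.12300144]
 [  0.           0.           1.        ]]
top [[ 0.00304726 -0.98148687  0.19150518  0.31975268]
 [-0.99996145 -0.0045678  -0.00749899  0.02220465]
 [ 0.00823492 -0.19147495 -0.98146295  1.34638788]
 [ 0.          0.          0.          1.        ]] [[483.92647353   0.         256.06205938]
 [  0.         483.92647353 194.12137461]
 [  0.           0.           1.        ]]
```

View pics/scene0.png

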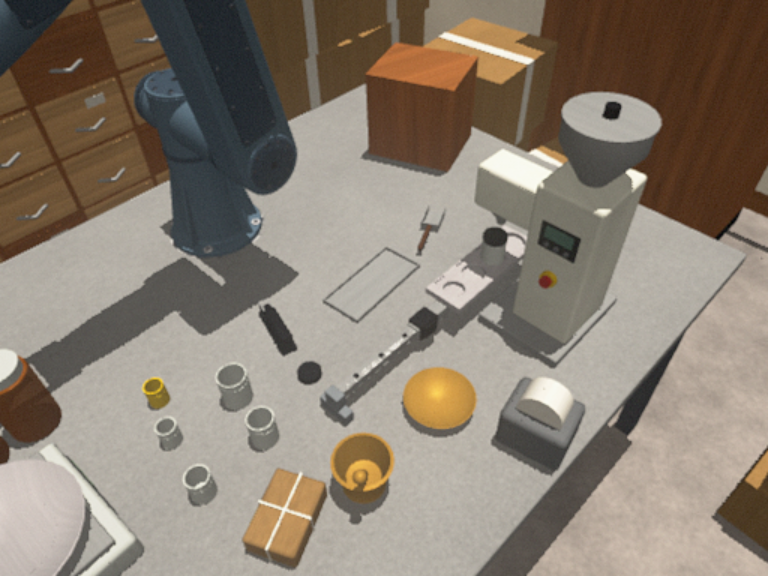

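View pics/top0.png

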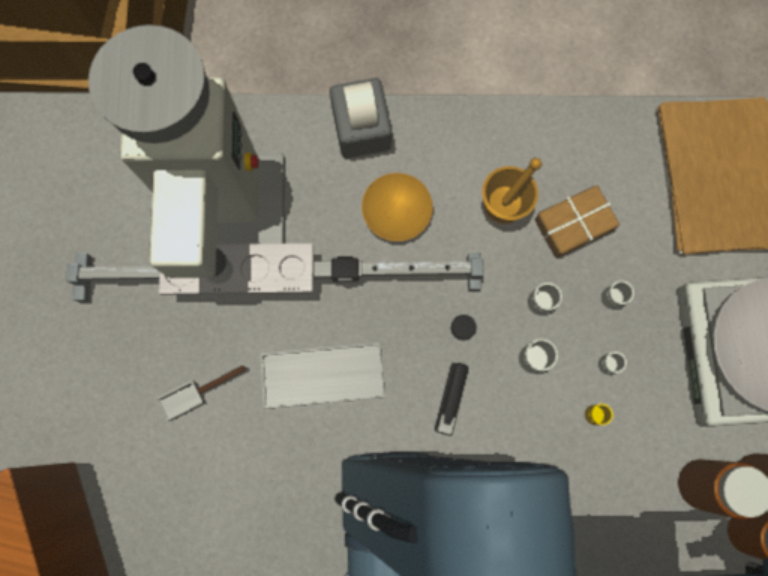

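The scene picture shows the robot at left. The bar's free end is at (340,400) and the collar at (425,322). Pockets 4 and 3 are empty at (450,285), and one capped pot stands in pocket 2 at (495,245). In the top picture the four white pots are at (540,355), (545,298), (620,293) and (613,362), and the yellow decoy is at (600,413). The tray is at (322,376), the collar at (345,268) and the bar end at (475,270).

```bash
cat > m.py <<'E'
from h import *
def circ(P):
    c=P.mean(0)
    for _ in range(3):
        A=np.c_[2*P,np.ones(len(P))]; s=np.linalg.lstsq(A,(P**2).sum(1),rcond=None)[0]
        c=s[:2]; r=np.sqrt(max(s[2]+c@c,0)); e=abs(np.linalg.norm(P-c,axis=1)-r); P=P[e<max(2*np.median(e),.001)]
    return c,r
E
python3 - <<'E'
from m import *
t=np.load("top0.npz"); s=np.load("scene0.npz")
def at(u,v,r=2):
    u=int(u/1.5);v=int(v/1.5); return np.nanmedian(t["W"][v-r:v+r+1,u-r:u+r+1].reshape(-1,3),0).round(4)
A=np.concatenate([t["W"].reshape(-1,3),s["W"].reshape(-1,3)]); 
for n,(u,v) in dict(p1=(540,355),p2=(545,298),p3=(620,293),p4=(613,362),yel=(600,413)).items():
    c=at(u,v)[:2]
    for nm,B in(("top",t["W"].reshape(-1,3)),("scene",s["W"].reshape(-1,3))):
        Q=B[np.linalg.norm(B[:,:2]-c,axis=1)<.05]; Q=Q[Q[:,2]>.015]
        h=np.nanpercentile(Q[:,2],97); rim=Q[Q[:,2]>h-.012]
        cc,r=cv2.minEnclosingCircle(rim[:,:2].astype(np.float32)); print(n,nm,len(Q),round(h,4),np.round(cc,4),round(r,4),"box", rim[:,:2].min(0).round(3),rim[:,:2].max(0).round(3))
for n,p in dict(table=(600,250),barA=(365,268),barB=(462,266),colL=(334,268),colC=(345,268),colR=(357,268),rackTop=(275,250),full2=(217,262),tray1=(265,354),tray2=(379,347),tray3=(382,396),tray4=(267,405),trayc=(322,376),cap=(463,327),head=(180,220),mort=(510,195),pan=(397,207)).items(): print(n,at(*p,1))
W=t["W"]
for z0,z1,nm in((.071,.085,"racktop"),):
    m=(W[:,:,2]>z0)&(W[:,:,2]<z1)&(W[:,:,0]>.3)&(W[:,:,1]>.0)
    m[:,:107]=0;m[:,210:]=0
    P=W[m]; print(nm,len(P),cv2.minAreaRect(P[:,:2].astype(np.float32)),np.median(P[:,2]))
E
```

```text
p1 top 260 0.0745 [ 0.4562 -0.2658] 0.0284 box [ 0.428 -0.292] [ 0.484 -0.238]
p1 scene 500 0.0722 [ 0.4547 -0.264 ] 0.0295 box [ 0.427 -0.291] [ 0.484 -0.236]
p2 top 224 0.0659 [ 0.5624 -0.2834] 0.0262 box [ 0.537 -0.307] [ 0.587 -0.258]
p2 scene 404 0.0643 [ 0.5608 -0.2811] 0.0266 box [ 0.538 -0.305] [ 0.587 -0.256]
p3 top 198 0.0569 [ 0.5723 -0.4196] 0.023 box [ 0.55  -0.442] [ 0.594 -0.397]
p3 scene 342 0.0563 [ 0.5716 -0.4181] 0.0231 box [ 0.549 -0.439] [ 0.594 -0.396]
p4 top 144 0.0503 [ 0.4459 -0.4039] 0.0191 box [ 0.428 -0.422] [ 0.463 -0.385]
p4 scene 227 0.0488 [ 0.4447 -0.401 ] 0.0199 box [ 0.426 -0.421] [ 0.464 -0.383]
yel top 139 0.0495 [ 0.3533 -0.3746] 0.0194 box [ 0.335 -0.392] [ 0.372 -0.355]
yel scene 222 0.048 [ 0.3522 -0.3724] 0.0206 box [ 0.332 -0.391] [ 0.372 -0.353]
table [ 6.673e-01 -4.022e-01 -6.000e-04]
barA [0.6156 0.0481 0.0592]
barB [ 0.619  -0.1293  0.0589]
colL [0.6136 0.1049 0.0669]
colC [0.6129 0.0831 0.0699]
colR [0.6141 0.0616 0.067 ]
rackTop [0.6443 0.2099 0.0764]
full2 [0.6042 0.2975 0.1391]
tray1 [0.4613 0.234  0.0031]
tray2 [0.4773 0.0229 0.0035]
tray3 [0.3859 0.017  0.0014]
tray4 [0.369  0.2248 0.0069]
trayc [0.424  0.128  0.0011]
cap [ 0.5128 -0.1325  0.0136]
head [0.6312 0.3186 0.3045]
mort [ 0.756  -0.2227  0.0532]
pan [ 0.7479 -0.0106  0.0017]
racktop 1820 ((0.6965716481208801, 0.27864861488342285), (0.266114205121994, 0.27120161056518555), 1.049976110458374) 0.07623173767748614
```

```bash
cat >> h.py <<'E'
def go(x,y,z,psi):
    "tool-frame shift (mm) and turn to TCP xyz, tool x at world yaw psi, pointing down"
    T=pose(); c,s=np.cos(psi),np.sin(psi)
    D=np.array([[c,s,0],[s,-c,0],[0,0,-1.]])
    d=T[:3,:3].T@(np.array([x,y,z])-T[:3,3])*1000; r=R.from_matrix(T[:3,:3].T@D).as_rotvec()
    print("go",d.round(1).tolist(),r.round(4).tolist())
E
python3 - <<'E'
from m import *
t=np.load("top0.npz"); W=t["W"]; X=W.reshape(-1,3)
B=X[(X[:,2]>.057)&(X[:,2]<.064)&(X[:,1]<.05)&(X[:,1]>-.13)&(abs(X[:,0]-.615)<.03)]
# edge midpoints per y bin
ys=np.arange(-.125,.05,.01); m=[]
for y in ys:
    b=B[abs(B[:,1]-y)<.005]; m.append((b[:,0].min()+b[:,0].max())/2)
k=np.polyfit(ys,m,1); print("bar x=",k,np.std(m-np.polyval(k,ys)), len(B))
e=X[(abs(X[:,0]-.62)<.03)&(X[:,1]<-.12)&(X[:,1]>-.2)&(X[:,2]>.03)]; print("bar end y",np.nanmin(e[:,1]),np.nanmax(e[:,2]))
C=X[(X[:,2]>.0655)&(X[:,2]<.073)&(abs(X[:,0]-.613)<.04)&(X[:,1]<.12)&(X[:,1]>.03)]; print("collar",C.min(0),C.max(0))
r=X[(X[:,2]>.071)&(X[:,2]<.082)&(abs(X[:,0]-.613)<.06)&(X[:,1]>.12)&(X[:,1]<.25)]; print("rack",r.min(0),r.max(0))
for n in("top0","scene0"):
    V=np.load(n+".npz")["W"].reshape(-1,3)
    f=V[(V[:,2]>.10)&(V[:,2]<.16)&(abs(V[:,0]-.61)<.06)&(V[:,1]>.22)&(V[:,1]<.34)]; print(n,"full2",len(f),f.min(0),f.max(0))
    rim=V[(V[:,2]>.007)&(V[:,2]<.014)&(abs(V[:,0]-.42)<.09)&(V[:,1]>0)&(V[:,1]<.26)]; print("tray",len(rim),cv2.minAreaRect(rim[:,:2].astype(np.float32)))
go(.613,.083,.2,np.pi/2)
E
```

```text
bar x= [-0.01930498  0.61322312] 0.0004566961208825731 358
bar end y -0.16805691731641062 0.06816219636686927
collar [0.59313317 0.05858908 0.06552096] [0.63328    0.11856187 0.07297737]
rack [0.5646435  0.14079342 0.07101424] [0.65368539 0.24863192 0.08199224]
top0 full2 151 [0.58186146 0.28342795 0.10156505] [0.62891443 0.31416731 0.14435774]
tray 251 ((0.4362732172012329, 0.12597951292991638), (0.12611092627048492, 0.21981781721115112), 5.512711048126221)
scene0 full2 279 [0.57853503 0.28388395 0.1004045 ] [0.63240353 0.33719098 0.14244426]
tray 172 ((0.42323002219200134, 0.12671919167041779), (0.10439132153987885, 0.22149847447872162), 5.357912063598633)
go [614.9, -508.3, 50.4] [-0.0011, -0.0013, -1.329]
```

play_rows:
  xyz:
    - [615,-508,0]
    - [615,-508,0]
    - [615,-508,0]
    - [615,-508,0]
    - [615,-508,0]
    - [615,-508,0]
    - [615,-508,0]
    - [615,-508,0]
    - [615,-508,0]
    - [615,-508,0]
  rot:
    - [0,0,-1.35]
    - [0,0,-1.35]
    - [0,0,-1.35]
    - [0,0,-1.35]
    - [0,0,-1.35]
    - [0,0,-1.35]
    - [0,0,-1.35]
    - [0,0,-1.35]
    - [0,0,-1.35]
    - [0,0,-1.35]
  grip: [1,1,1,1,1,1,1,1,1,1]

```text
time_s: 1.35
eef_pos: [0.511, -0.0545, 0.2502]
eef_rot: [0.0, 0.7, 0.715, -0.0]
wrist_force: [0.5, -1.5, 0.6]
opening: 1.001
grasp_force: 0.0
```

```bash
python3 -c "
from h import *
print(pose().round(3)); go(.6115,.084,.19,np.pi/2+.0193)"
```

```text
[[-0.021  1.     0.     0.511]
 [ 1.     0.021 -0.    -0.054]
 [-0.     0.    -1.     0.25 ]
 [ 0.     0.     0.     1.   ]]
go [136.3, 103.4, 60.1] [0.0, 0.0002, 0.0019]
```

play_rows:
  xyz:
    - [136,103,60]
    - [136,103,60]
    - [136,103,60]
    - [136,103,60]
    - [136,103,60]
    - [136,103,60]
    - [136,103,60]
    - [136,103,60]
    - [136,103,60]
    - [136,103,60]
  rot:
    - [0,0,0.002]
    - [0,0,0.002]
    - [0,0,0.002]
    - [0,0,0.002]
    - [0,0,0.002]
    - [0,0,0.002]
    - [0,0,0.002]
    - [0,0,0.002]
    - [0,0,0.002]
    - [0,0,0.002]
  grip: [1,1,1,1,1,1,1,1,1,1]

```text
time_s: 2.6
eef_pos: [0.6103, 0.0816, 0.1904]
eef_rot: [0.0, 0.7, 0.714, 0.0]
wrist_force: [0.7, -0.3, -0.3]
opening: 1.003
grasp_force: 0.0
```

Run:
```python
from m import *
c,W,E,K=cam("wrist"); save("w1",c); np.savez("w1.npz",c=c,W=W,E=E,K=K)
print(E.round(3)); X=W.reshape(-1,3)
b=np.array([-.0193,1]);b/=np.linalg.norm(b)
C=X[(X[:,2]>.064)&(X[:,2]<.074)&(abs(X[:,0]-.613)<.04)&(X[:,1]<.12)&(X[:,1]>.03)]
print("collar",len(C),np.nanpercentile(C,1,axis=0),np.nanpercentile(C,99,axis=0))
C=X[(X[:,2]>.045)&(X[:,2]<.074)&(abs(X[:,0]-.613)<.05)&(X[:,1]<.10)&(X[:,1]>.07)]
print("collar+btn",len(C),np.nanpercentile(C,.5,axis=0),np.nanpercentile(C,99.5,axis=0))
```

```text
[[ 1.     0.016  0.006  0.609]
 [ 0.017 -0.951 -0.307  0.161]
 [ 0.001  0.307 -0.952  0.315]
 [ 0.     0.     0.     1.   ]]
collar 2519 [0.59337924 0.05917478 0.06413487] [0.63435737 0.11915351 0.07206278]
collar+btn 1445 [0.59093756 0.07023931 0.06070494] [0.63486154 0.09989465 0.07229829]
```

View pics/w1.png

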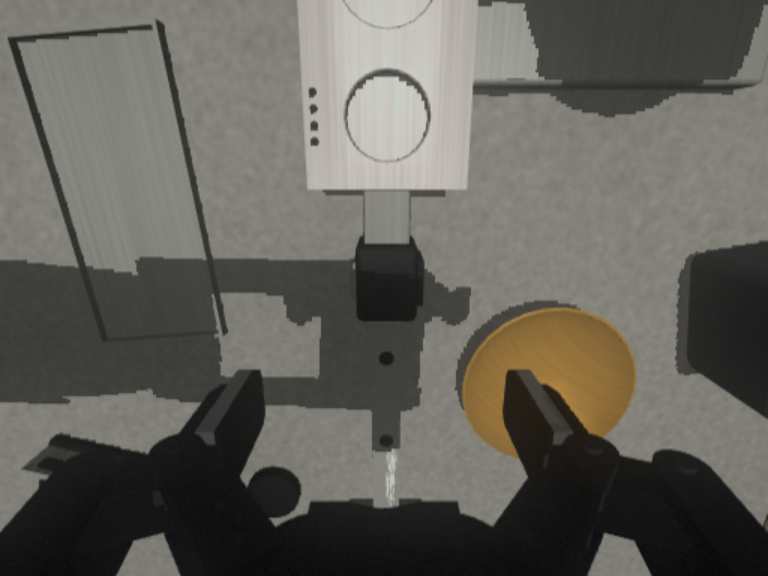

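The wrist picture shows the collar at (389,285), hole marks on the bar at (386,357) and (386,440), pocket 4 at (388,116) with its four dots beside it, and the tray at left.

Run:
```python
from m import *
t=np.load("w1.npz"); E,K=t["E"],t["K"]
def ray(u,v,z):
    d=E[:3,:3]@np.array([(u/1.5-K[0,2])/K[0,0],(v/1.5-K[1,2])/K[1,1],1]); return (E[:3,3]+d*(z-E[2,3])/d[2]).round(4)
print("holes",ray(386,357,.06),ray(386,440,.06),"pocket4",ray(387.5,115,.078),"rack end",ray(388,189,.078),"collar far/near",ray(388,237,.07),ray(388,290,.07),ray(388,320,.03))
W=t["W"]; 
for v in range(150,225,5): print(v, W[v,259].round(4))
T=np.load("top0.npz"); K,E=T["K"],T["E"]
print("top holes",ray(375,268,.06),ray(411,267.5,.06),ray(447,267,.06),"p4",ray(292,267,.078),"p3",ray(258,267,.078))
```

```text
holes [0.6133 0.0323 0.06  ] [ 0.6146 -0.0344  0.06  ] pocket4 [0.6111 0.1821 0.078 ] rack end [0.6122 0.1443 0.078 ] collar far/near [0.6128 0.1161 0.07  ] [0.6135 0.0831 0.07  ] [0.6147 0.0473 0.03  ]
150 [0.6131 0.1224 0.0648]
155 [0.6132 0.1178 0.0646]
160 [0.6133 0.1131 0.0637]
165 [0.6133 0.1095 0.0689]
170 [0.6134 0.1053 0.0706]
175 [0.6134 0.1007 0.0707]
180 [0.6136 0.0958 0.0696]
185 [0.6136 0.0915 0.0711]
190 [0.6137 0.0867 0.0713]
195 [0.6139 0.0816 0.0702]
200 [0.614  0.0767 0.0704]
205 [nan nan nan]
210 [0.6141 0.067  0.0709]
215 [0.6144 0.0594 0.0648]
220 [0.6146 0.0526 0.0612]
top holes [0.6136 0.029  0.06  ] [ 0.6148 -0.0364  0.06  ] [ 0.6161 -0.1019  0.06  ] p4 [0.6106 0.1775 0.078 ] p3 [0.6103 0.2383 0.078 ]
```

```bash
python3 -c "
from h import *
print(pose()[:3,3].round(4)); go(.6148,.0855,.045,np.pi/2+.0193)"
```

```text
[0.6103 0.0816 0.1903]
go [3.8, 4.6, 145.3] [-0.0, 0.0, -0.0003]
```

play_rows:
  xyz:
    - [4,4.6,40]
    - [4,4.6,80]
    - [4,4.6,115]
    - [4,4.6,135]
    - [4,4.6,145]
    - [4,4.6,145]
    - [4,4.6,145]
    - [4,4.6,145]
    - [4,4.6,145]
    - [4,4.6,145]
  rot:
    - [0,0,0]
    - [0,0,0]
    - [0,0,0]
    - [0,0,0]
    - [0,0,0]
    - [0,0,0]
    - [0,0,0]
    - [0,0,0]
    - [0,0,0]
    - [0,0,0]
  grip: [1,1,1,1,1,1,1,1,1,1]

```text
time_s: 3.9
eef_pos: [0.615, 0.0858, 0.0456]
eef_rot: [0.0, 0.7, 0.714, 0.0]
wrist_force: [0.2, -0.1, -0.2]
opening: 0.994
grasp_force: 0.0
```

play_rows:
  xyz:
    - [0,0,0]
    - [0,0,0]
    - [0,0,0]
    - [0,0,0]
    - [0,0,0]
    - [0,0,0]
    - [0,0,0]
    - [0,0,0]
    - [0,0,0]
    - [0,0,0]
  rot:
    - [0,0,0]
    - [0,0,0]
    - [0,0,0]
    - [0,0,0]
    - [0,0,0]
    - [0,0,0]
    - [0,0,0]
    - [0,0,0]
    - [0,0,0]
    - [0,0,0]
  grip: [0.8,0.7,0.65,0.6,0.55,0.5,0.45,0.4,0.4,0.4]

```text
time_s: 5.15
eef_pos: [0.6137, 0.0858, 0.0454]
eef_rot: [-0.001, 0.7, 0.714, -0.001]
wrist_force: [-5.4, 0.8, 4.9]
opening: 0.495
grasp_force: 62.1
```

play_rows:
  xyz:
    - [-10,-1,0]
    - [-30,-1,0]
    - [-55,-1,0]
    - [-80,-1,0]
    - [-105,-1,0]
    - [-130,-1,0]
    - [-150,-1,0]
    - [-167,-1,0]
    - [-180,-1,0]
    - [-187,-1,0]
  rot:
    - [0,0,0]
    - [0,0,0]
    - [0,0,0]
    - [0,0,0]
    - [0,0,0]
    - [0,0,0]
    - [0,0,0]
    - [0,0,0]
    - [0,0,0]
    - [0,0,0]
  grip: [0.4,0.4,0.4,0.4,0.4,0.4,0.4,0.4,0.4,0.4]

```text
time_s: 6.4
eef_pos: [0.6171, -0.1022, 0.0454]
eef_rot: [-0.0, 0.7, 0.714, -0.0]
wrist_force: [-3.1, 2.8, 5.9]
opening: 0.494
grasp_force: 63.2
```

Run:
```python
from m import *
o=readout.get_obs(); print(o["eef_pos"],o["wrist_force"],o["opening"])
c,W,E,K=cam("wrist"); np.savez("w2.npz",c=c,W=W,E=E,K=K); X=W.reshape(-1,3)
# rack near end at z~.077
g=X[(X[:,2]>.072)&(X[:,2]<.083)&(abs(X[:,0]-.617)<.012)]; print("rack end y",np.nanmin(g[:,1]))
t=np.load("w1.npz"); Y=t["W"].reshape(-1,3); g=Y[(Y[:,2]>.072)&(Y[:,2]<.083)&(abs(Y[:,0]-.612)<.012)]; print("before",np.nanmin(g[:,1]))
c,W,E,K=cam("top"); np.savez("top1.npz",c=c,W=W,E=E,K=K)
```

```text
[ 0.61705743 -0.10218791  0.04535346] [-3.09451892  2.7960644   5.88219846] 0.4935393423024191
rack end y -0.12017585739606666
before 0.06427135890413929
```

play_rows:
  xyz:
    - [0,0,0]
    - [0,0,0]
    - [0,0,0]
    - [0,0,0]
    - [0,0,0]
    - [0,0,0]
    - [0,0,0]
    - [0,0,0]
    - [0,0,0]
    - [0,0,0]
  rot:
    - [0,0,0]
    - [0,0,0]
    - [0,0,0]
    - [0,0,0]
    - [0,0,0]
    - [0,0,0]
    - [0,0,0]
    - [0,0,0]
    - [0,0,0]
    - [0,0,0]
  grip: [0.5,0.51,0.52,0.53,0.54,0.545,0.545,0.545,0.545,0.545]

```text
time_s: 7.75
eef_pos: [0.616, -0.1017, 0.0447]
eef_rot: [-0.001, 0.7, 0.714, -0.001]
wrist_force: [-7.1, -2.9, 4.0]
opening: 0.549
grasp_force: 3.9
```

play_rows:
  xyz:
    - [0,0,0]
    - [0,0,0]
    - [0,0,-50]
    - [0,0,-110]
    - [40,0,-170]
    - [100,0,-190]
    - [160,0,-190]
    - [160,0,-190]
    - [160,0,-190]
    - [160,0,-190]
  rot:
    - [0,0,0]
    - [0,0,0]
    - [0,0,0]
    - [0,0,0]
    - [0,0,0]
    - [0,0,0]
    - [0,0,0]
    - [0,0,0]
    - [0,0,0]
    - [0,0,0]
  grip: [0.8,1,1,1,1,1,1,1,1,1]

```text
time_s: 9.0
eef_pos: [0.6146, 0.0575, 0.2349]
eef_rot: [0.0, 0.701, 0.713, -0.0]
wrist_force: [0.4, 0.1, 0.7]
opening: 0.999
grasp_force: 0.0
```

Run:
```python
from m import *
c,W,E,K=cam("wrist"); save("w3",c); np.savez("w3.npz",c=c,W=W,E=E,K=K)
a,W2,E2,K2=cam("top"); np.savez("top2.npz",c=a,W=W2,E=E2,K=K2); 
b,W3,E3,K3=cam("scene"); np.savez("scene2.npz",c=b,W=W3,E=E3,K=K3)
im=np.hstack([cv2.resize(c,None,fx=.78,fy=.78),cv2.resize(b[170:310,140:340],(400,300))]); save("m3",im,1)
print(pose()[:3,3])
X=W2.reshape(-1,3)
C=X[(X[:,2]>.0655)&(X[:,2]<.073)&(abs(X[:,0]-.615)<.04)&(X[:,1]<-.05)&(X[:,1]>-.15)]; print("collar",C.min(0),C.max(0))
for V in(W,W2,W3):
    V=V.reshape(-1,3); f=V[(V[:,2]>.12)&(V[:,2]<.15)&(abs(V[:,0]-.61)<.06)&(V[:,1]>.08)&(V[:,1]<.18)]; f=f[f[:,2]>np.percentile(f[:,2],90)-.004] if len(f) else f; print("full2",len(f),f.min(0) if len(f) else 0,f.max(0) if len(f) else 0)
```

```text
[0.61452054 0.05739633 0.23494179]
collar [ 0.59684719 -0.14998122  0.06550867] [ 0.63698856 -0.05241395  0.07280467]
full2 3506 [0.58545747 0.10008999 0.13748415] [0.63629863 0.15094034 0.14314093]
full2 187 [0.59136384 0.09769409 0.13745143] [0.63374148 0.14655651 0.144977  ]
full2 120 [0.58386059 0.09801496 0.13666293] [0.63509148 0.14675777 0.14355828]
```

View pics/m3.png

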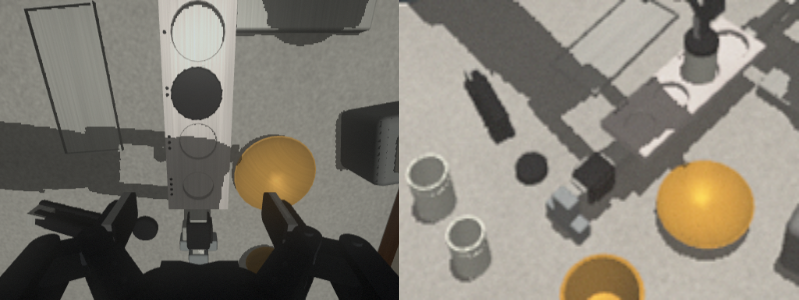

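The picture shows the rack drawn out, with full2 at (196,93) in pocket 2, pocket 1 above it at (198,30), pockets 3 and 4 empty below, and the collar at the bar's end.

Run:
```python
from m import *
for n,y0 in(("w1",.0858),("w3",-.102),("top0",.0858),("top2",-.102),("scene0",.0858),("scene2",-.102)):
    X=np.load(n+".npz")["W"].reshape(-1,3); xb=.6140-.0193*y0
    o=[]
    for lo,hi in((.04,.064),(.0655,.073)):
        g=X[(X[:,2]>lo)&(X[:,2]<hi)&(abs(X[:,1]-y0)<.010)&(abs(X[:,0]-xb)<.04)]
        o+= [len(g)]+((np.percentile(g[:,0],[1,50,99])-xb).round(4).tolist() if len(g) else [])
    print(n,o)
go(.612,.125,.112,np.pi/2+.0193)
```

```text
w1 [47, -0.0223, -0.0211, -0.0193, 918, -0.019, 0.0015, 0.0222]
w3 [59, -0.0276, -0.0237, -0.0197, 430, -0.0196, 0.0009, 0.0218]
top0 [31, -0.0234, -0.0197, 0.0227, 82, -0.0185, 0.0007, 0.0184]
top2 [41, -0.0277, -0.0229, 0.0219, 87, -0.0189, -0.0021, 0.0207]
scene0 [28, 0.0151, 0.0218, 0.0234, 67, -0.0189, 0.0024, 0.0214]
scene2 [40, -0.0273, 0.0209, 0.0231, 75, -0.0187, 0.002, 0.0198]
go [67.6, -1.3, 122.9] [-0.0004, 0.0001, -0.0022]
```

play_rows:
  xyz:
    - [40,-2,0]
    - [67,-2,0]
    - [67,-2,40]
    - [67,-2,80]
    - [67,-2,110]
    - [67,-2,122]
    - [67,-2,122]
    - [67,-2,122]
    - [67,-2,122]
    - [67,-2,122]
  rot:
    - [0,0,0]
    - [0,0,0]
    - [0,0,0]
    - [0,0,0]
    - [0,0,0]
    - [0,0,0]
    - [0,0,0]
    - [0,0,0]
    - [0,0,0]
    - [0,0,0]
  grip: [1,1,1,1,1,1,1,1,1,1]

```text
time_s: 10.4
eef_pos: [0.6117, 0.1257, 0.1143]
eef_rot: [0.001, 0.7, 0.714, 0.001]
wrist_force: [0.3, -0.7, -0.2]
opening: 1.0
grasp_force: 0.0
```

play_rows:
  xyz:
    - [0,0,0]
    - [0,0,0]
    - [0,0,0]
    - [0,0,0]
    - [0,0,0]
    - [0,0,0]
    - [0,0,0]
    - [0,0,0]
    - [0,0,0]
    - [0,0,0]
  rot:
    - [0,0,0]
    - [0,0,0]
    - [0,0,0]
    - [0,0,0]
    - [0,0,0]
    - [0,0,0]
    - [0,0,0]
    - [0,0,0]
    - [0,0,0]
    - [0,0,0]
  grip: [0.8,0.7,0.65,0.6,0.55,0.5,0.5,0.5,0.5,0.5]

```text
time_s: 11.65
eef_pos: [0.6112, 0.1257, 0.1135]
eef_rot: [0.0, 0.7, 0.714, 0.0]
wrist_force: [-1.4, -0.6, 4.7]
opening: 0.572
grasp_force: 61.9
```

play_rows:
  xyz:
    - [0,0,-10]
    - [0,0,-30]
    - [0,0,-60]
    - [0,0,-60]
    - [0,0,-60]
    - [0,0,-60]
    - [0,0,-60]
    - [0,0,-60]
    - [0,0,-60]
    - [0,0,-60]
  rot:
    - [0,0,0]
    - [0,0,0]
    - [0,0,0]
    - [0,0,0]
    - [0,0,0]
    - [0,0,0]
    - [0,0,0]
    - [0,0,0]
    - [0,0,0]
    - [0,0,0]
  grip: [0.5,0.5,0.5,0.5,0.5,0.5,0.5,0.5,0.5,0.5]

```text
time_s: 12.9
eef_pos: [0.6111, 0.1257, 0.1733]
eef_rot: [-0.0, 0.7, 0.714, -0.0]
wrist_force: [0.4, -0.6, -1.7]
opening: 0.572
grasp_force: 62.2
```

Run:
```python
from m import *
o=readout.get_obs(); T=pose(); print(T[:3,3],o["opening"],o["grasp_force"],o["wrist_force"])
V=cam("scene")[1].reshape(-1,3)
f=V[(np.hypot(V[:,0]-T[0,3],V[:,1]-T[1,3])<.04)&(V[:,2]>.09)&(V[:,2]<.25)]; print(np.percentile(f[:,2],[0,1,5]))
go(.423,.11,T[2,3],np.pi/2+.0193)
```

```text
[0.61113348 0.12571237 0.17326471] 0.5715169400053477 62.24218726158142 [ 0.35391507 -0.64743255 -1.68108644]
[0.12606279 0.12804809 0.13626145]
go [-12.1, -188.4, 0.0] [0.0, 0.0, -0.0002]
```

play_rows:
  xyz:
    - [-6,-40,0]
    - [-6,-95,0]
    - [-6,-150,0]
    - [-6,-188,0]
    - [-6,-188,20]
    - [-6,-188,55]
    - [-6,-188,85]
    - [-6,-188,105]
    - [-6,-188,118]
    - [-6,-188,122]
  rot:
    - [0,0,0]
    - [0,0,0]
    - [0,0,0]
    - [0,0,0]
    - [0,0,0]
    - [0,0,0]
    - [0,0,0]
    - [0,0,0]
    - [0,0,0]
    - [0,0,0]
  grip: [0.5,0.5,0.5,0.5,0.5,0.5,0.5,0.5,0.5,0.5]

```text
time_s: 14.2
eef_pos: [0.4231, 0.1161, 0.0509]
eef_rot: [-0.0, 0.7, 0.714, -0.0]
wrist_force: [0.1, 0.0, -1.5]
opening: 0.568
grasp_force: 62.7
```

play_rows:
  xyz:
    - [0,0,1]
    - [0,0,2]
    - [0,0,2]
    - [0,0,2]
    - [0,0,2]
    - [0,0,2]
    - [0,0,2]
    - [0,0,2]
    - [0,0,2]
    - [0,0,2]
  rot:
    - [0,0,0]
    - [0,0,0]
    - [0,0,0]
    - [0,0,0]
    - [0,0,0]
    - [0,0,0]
    - [0,0,0]
    - [0,0,0]
    - [0,0,0]
    - [0,0,0]
  grip: [0.5,0.5,0.5,0.5,0.5,0.5,0.5,0.5,0.5,0.5]

```text
time_s: 15.45
eef_pos: [0.4233, 0.1161, 0.0493]
eef_rot: [0.0, 0.7, 0.714, -0.0]
wrist_force: [-0.6, 0.0, -0.9]
opening: 0.574
grasp_force: 62.7
```

play_rows:
  xyz:
    - [0,0,0]
    - [0,0,0]
    - [0,0,0]
    - [0,0,0]
    - [0,0,-30]
    - [0,0,-90]
    - [0,0,-140]
    - [0,0,-180]
    - [0,0,-180]
    - [0,0,-180]
  rot:
    - [0,0,0]
    - [0,0,0]
    - [0,0,0]
    - [0,0,0]
    - [0,0,0]
    - [0,0,0]
    - [0,0,0]
    - [0,0,0]
    - [0,0,0]
    - [0,0,0]
  grip: [0.6,0.7,0.9,1,1,1,1,1,1,1]

```text
time_s: 16.7
eef_pos: [0.4228, 0.1161, 0.2285]
eef_rot: [-0.0, 0.7, 0.714, -0.0]
wrist_force: [-0.4, -0.6, -0.0]
opening: 1.001
grasp_force: 0.0
```

```bash
cat >> m.py <<'E'
def pot(W,c,h,rad=.05):
    X=W.reshape(-1,3); Q=X[(np.linalg.norm(X[:,:2]-c,axis=1)<rad)&(X[:,2]>h-.012)&(X[:,2]<h+.008)]
    if len(Q)<20: return None
    cc,r=cv2.minEnclosingCircle(Q[:,:2].astype(np.float32)); return np.round(cc,4),round(r,4),round(float(np.percentile(Q[:,2],97)),4),len(Q)
P0=dict(p1=((.4555,-.265),.072),p2=((.5615,-.282),.064),p3=((.572,-.419),.056),p4=((.4452,-.402),.048))
E
python3 - <<'E'
from m import *
t,s=cam("top")[1],cam("scene")[1]
print("full2",pot(t,(.423,.116),.075),pot(s,(.423,.116),.075))
for n,(c,h) in P0.items(): print(n,pot(t,c,h),pot(s,c,h))
go(.4555,-.265,.22,np.pi/2)
E
```

```text
full2 None (array([0.4238, 0.1147]), 0.0274, 0.0773, 164)
p1 (array([ 0.4565, -0.2658]), 0.0285, 0.0754, 111) (array([ 0.4554, -0.2649]), 0.0302, 0.0736, 154)
p2 (array([ 0.5623, -0.2828]), 0.0255, 0.0655, 99) (array([ 0.5616, -0.2805]), 0.0262, 0.0648, 138)
p3 (array([ 0.5712, -0.4197]), 0.0227, 0.0594, 91) (array([ 0.5707, -0.4178]), 0.0227, 0.0573, 138)
p4 (array([ 0.4456, -0.4034]), 0.019, 0.0515, 78) (array([ 0.4451, -0.4022]), 0.02, 0.0497, 110)
go [-381.7, 26.1, 7.6] [-0.0031, -0.0, 0.0189]
```

play_rows:
  xyz:
    - [-40,26,0]
    - [-100,26,0]
    - [-160,26,0]
    - [-220,26,8]
    - [-280,26,8]
    - [-340,26,8]
    - [-375,26,8]
    - [-382,26,8]
    - [-382,26,8]
    - [-382,26,8]
  rot:
    - [0,0,0.019]
    - [0,0,0.019]
    - [0,0,0.019]
    - [0,0,0.019]
    - [0,0,0.019]
    - [0,0,0.019]
    - [0,0,0.019]
    - [0,0,0.019]
    - [0,0,0.019]
    - [0,0,0.019]
  grip: [1,1,1,1,1,1,1,1,1,1]

```text
time_s: 18.05
eef_pos: [0.4564, -0.2637, 0.2207]
eef_rot: [-0.001, 0.707, 0.708, 0.0]
wrist_force: [-0.0, 0.5, -0.5]
opening: 0.997
grasp_force: 0.0
```

Run:
```python
from m import *
c,W,E,K=cam("wrist"); np.savez("w4.npz",c=c,W=W,E=E,K=K)
for n,(c0,h) in P0.items(): print(n,pot(W,c0,h))
print(pose()[:3,3])
t=np.load("w3.npz")
# pocket circles in w3 by Hough-like edge of rack top hole: floor pts
X=t["W"].reshape(-1,3)
for k,y in((1,.191),(3,.059),(4,-.007)):
    g=X[(X[:,2]>.062)&(X[:,2]<.0715)&(np.hypot(X[:,0]-.612,X[:,1]-y)<.034)]
    if len(g)>50:
        cc,r=cv2.minEnclosingCircle(g[:,:2].astype(np.float32)); print("pocket",k,len(g),np.round(cc,4),r,np.median(g[:,2]))
go(.4555,-.265,.045,np.pi/2)
```

```text
p1 (array([ 0.4556, -0.2626]), 0.028, 0.0738, 762)
p2 (array([ 0.5622, -0.2802]), 0.0255, 0.0657, 796)
p3 (array([ 0.5667, -0.4189]), 0.022, 0.0575, 270)
p4 (array([ 0.4446, -0.4006]), 0.0196, 0.0496, 471)
[ 0.45659598 -0.26381122  0.22098448]
pocket 1 3872 [0.6106 0.1928] 0.03120405599474907 0.06861792557657992
pocket 3 1583 [0.6127 0.0597] 0.025020409375429153 0.06866276301363333
pocket 4 956 [ 0.6136 -0.0071] 0.021838035434484482 0.0686231800452142
go [-1.3, -1.0, 176.0] [-0.0004, -0.0007, 0.0016]
```

play_rows:
  xyz:
    - [0.7,-1,50]
    - [0.7,-1,100]
    - [0.7,-1,145]
    - [0.7,-1,168]
    - [0.7,-1,176]
    - [0.7,-1,176]
    - [0.7,-1,176]
    - [0.7,-1,176]
    - [0.7,-1,176]
    - [0.7,-1,176]
  rot:
    - [0,0,0]
    - [0,0,0]
    - [0,0,0]
    - [0,0,0]
    - [0,0,0]
    - [0,0,0]
    - [0,0,0]
    - [0,0,0]
    - [0,0,0]
    - [0,0,0]
  grip: [1,1,1,1,1,1,0.9,0.8,0.75,0.7]

```text
time_s: 19.35
eef_pos: [0.4556, -0.2647, 0.0456]
eef_rot: [0.0, 0.707, 0.707, 0.0]
wrist_force: [-0.5, -0.9, 0.7]
opening: 0.7
grasp_force: 0.0
```

play_rows:
  xyz:
    - [0,0,0]
    - [0,0,0]
    - [0,0,0]
    - [0,0,0]
    - [0,0,-10]
    - [0,0,-50]
    - [0,0,-100]
    - [0,0,-140]
    - [0,0,-140]
    - [0,0,-140]
  rot:
    - [0,0,0]
    - [0,0,0]
    - [0,0,0]
    - [0,0,0]
    - [0,0,0]
    - [0,0,0]
    - [0,0,0]
    - [0,0,0]
    - [0,0,0]
    - [0,0,0]
  grip: [0.65,0.6,0.55,0.55,0.55,0.55,0.55,0.55,0.55,0.55]

```text
time_s: 20.6
eef_pos: [0.4551, -0.2642, 0.1848]
eef_rot: [-0.0, 0.707, 0.707, -0.0]
wrist_force: [-0.4, -0.0, -1.3]
opening: 0.643
grasp_force: 63.7
```

Run:
```python
from m import *
T=pose(); print(T[:3,3]); W=cam("wrist")[1]
X=W.reshape(-1,3); f=X[np.hypot(X[:,0]-T[0,3],X[:,1]-T[1,3])<.04]; f=f[f[:,2]>T[2,3]+.01]; print("top of pot vs TCP", np.nanpercentile(f[:,2],[50,90,97])-T[2,3])
print(pot(W,T[:2,3],T[2,3]+.027,.04))
go(.6106,.1928,T[2,3],np.pi/2+.0193)
```

```text
[ 0.45509637 -0.26420392  0.18476604]
top of pot vs TCP [0.05576816 0.07169042 0.07693117]
(array([ 0.4552, -0.2567]), 0.0394, 0.2177, 6660)
go [456.7, 155.8, -0.3] [-0.0017, -0.0017, -0.0193]
```

play_rows:
  xyz:
    - [30,15,0]
    - [80,30,0]
    - [135,45,0]
    - [190,65,0]
    - [245,85,0]
    - [300,105,0]
    - [350,125,0]
    - [400,140,0]
    - [440,152,0]
    - [456,156,0]
  rot:
    - [0,0,-0.019]
    - [0,0,-0.019]
    - [0,0,-0.019]
    - [0,0,-0.019]
    - [0,0,-0.019]
    - [0,0,-0.019]
    - [0,0,-0.019]
    - [0,0,-0.019]
    - [0,0,-0.019]
    - [0,0,-0.019]
  grip: [0.55,0.55,0.55,0.55,0.55,0.55,0.55,0.55,0.55,0.55]

```text
time_s: 21.9
eef_pos: [0.6106, 0.1935, 0.1829]
eef_rot: [-0.001, 0.7, 0.715, -0.001]
wrist_force: [0.9, -0.9, -1.0]
opening: 0.638
grasp_force: 63.7
```

Run:
```python
from m import *
o=readout.get_obs(); T=pose(); print(T[:3,3],o["opening"],o["grasp_force"]); W=cam("scene")[1]
X=W.reshape(-1,3); f=X[(np.hypot(X[:,0]-T[0,3],X[:,1]-T[1,3])<.035)&(X[:,2]>.09)]; print("pot bottom", np.nanpercentile(f[:,2],[0,1,5]))
go(.6106,.1925,.115,np.pi/2+.0193)
```

```text
[0.61057422 0.19353289 0.18291429] 0.6378664341681872 63.68905305862427
pot bottom [0.13481306 0.13893689 0.15010936]
go [-1.8, 0.0, 68.2] [-0.003, -0.0006, 0.0021]
```

play_rows:
  xyz:
    - [-1,0,20]
    - [-1,0,40]
    - [-1,0,50]
    - [-1,0,56]
    - [-1,0,60]
    - [-1,0,64]
    - [-1,0,67]
    - [-1,0,69]
    - [-1,0,69]
    - [-1,0,69]
  rot:
    - [0,0,0]
    - [0,0,0]
    - [0,0,0]
    - [0,0,0]
    - [0,0,0]
    - [0,0,0]
    - [0,0,0]
    - [0,0,0]
    - [0,0,0]
    - [0,0,0]
  grip: [0.55,0.55,0.55,0.55,0.55,0.55,0.55,0.55,0.55,0.55]

```text
time_s: 23.2
eef_pos: [0.6117, 0.1904, 0.1165]
eef_rot: [0.0, 0.7, 0.714, 0.0]
wrist_force: [-0.3, 0.8, -1.7]
opening: 0.644
grasp_force: 63.7
```

play_rows:
  xyz:
    - [1,0,1]
    - [1,0,2]
    - [1,0,2.5]
    - [1,0,2.5]
    - [1,0,2.5]
    - [1,0,2.5]
    - [1,0,2.5]
    - [1,0,2.5]
    - [1,0,2.5]
    - [1,0,2.5]
  rot:
    - [0,0,0]
    - [0,0,0]
    - [0,0,0]
    - [0,0,0]
    - [0,0,0]
    - [0,0,0]
    - [0,0,0]
    - [0,0,0]
    - [0,0,0]
    - [0,0,0]
  grip: [0.55,0.55,0.55,0.55,0.6,0.65,0.7,0.8,0.9,1]

```text
time_s: 24.45
eef_pos: [0.6116, 0.1914, 0.1139]
eef_rot: [0.0, 0.7, 0.714, 0.0]
wrist_force: [-0.1, 0.3, -0.0]
opening: 0.999
grasp_force: 0.0
```

play_rows:
  xyz:
    - [0,0,0]
    - [0,0,-30]
    - [0,0,-80]
    - [-20,0,-100]
    - [-70,0,-110]
    - [-130,0,-110]
    - [-190,0,-110]
    - [-250,0,-110]
    - [-250,0,-110]
    - [-250,0,-110]
  rot:
    - [0,0,0]
    - [0,0,0]
    - [0,0,0]
    - [0,0,0]
    - [0,0,0]
    - [0,0,0]
    - [0,0,0]
    - [0,0,0]
    - [0,0,0]
    - [0,0,0]
  grip: [1,1,1,1,1,1,1,1,1,1]

```text
time_s: 25.7
eef_pos: [0.6157, -0.059, 0.2232]
eef_rot: [-0.001, 0.701, 0.713, -0.0]
wrist_force: [0.4, 0.5, -0.7]
opening: 0.997
grasp_force: 0.0
```

Run:
```python
from m import *
t,s=cam("top")[1],cam("scene")[1]
print("pot1 in pocket",pot(t,(.611,.193),.14),pot(s,(.611,.193),.14))
for n,(c,h) in P0.items(): print(n,pot(t,c,h),pot(s,c,h))
go(.562,-.281,.2,np.pi/2)
```

```text
pot1 in pocket (array([0.612 , 0.1898]), 0.0286, 0.1422, 115) (array([0.6104, 0.1933]), 0.0309, 0.1404, 135)
p1 None None
p2 (array([ 0.5618, -0.2833]), 0.0254, 0.0667, 102) (array([ 0.5611, -0.2794]), 0.0269, 0.0658, 138)
p3 (array([ 0.5715, -0.4196]), 0.0226, 0.0603, 91) (array([ 0.5712, -0.4183]), 0.0232, 0.057, 136)
p4 (array([ 0.4453, -0.4038]), 0.0196, 0.0516, 77) (array([ 0.4443, -0.4015]), 0.0206, 0.05, 101)
go [-222.3, -58.4, 23.3] [-0.0007, -0.0005, 0.0201]
```

play_rows:
  xyz:
    - [-50,-14,0]
    - [-100,-28,5]
    - [-150,-42,10]
    - [-200,-54,20]
    - [-222,-58,23]
    - [-222,-58,60]
    - [-222,-58,110]
    - [-222,-58,150]
    - [-222,-58,175]
    - [-222,-58,181]
  rot:
    - [0,0,0.02]
    - [0,0,0.02]
    - [0,0,0.02]
    - [0,0,0.02]
    - [0,0,0.02]
    - [0,0,0.02]
    - [0,0,0.02]
    - [0,0,0.02]
    - [0,0,0.02]
    - [0,0,0.02]
  grip: [1,1,1,1,1,1,1,1,1,1]

```text
time_s: 27.05
eef_pos: [0.562, -0.2792, 0.0407]
eef_rot: [-0.002, 0.707, 0.707, -0.0]
wrist_force: [-0.8, 0.1, 0.4]
opening: 1.002
grasp_force: 0.0
```

play_rows:
  xyz:
    - [0,0,0]
    - [0,0,0]
    - [0,0,0]
    - [0,0,0]
    - [0,0,0]
    - [0,0,0]
    - [0,0,0]
    - [0,0,0]
    - [0,0,0]
    - [0,0,0]
  rot:
    - [0,0,0]
    - [0,0,0]
    - [0,0,0]
    - [0,0,0]
    - [0,0,0]
    - [0,0,0]
    - [0,0,0]
    - [0,0,0]
    - [0,0,0]
    - [0,0,0]
  grip: [0.9,0.8,0.7,0.65,0.6,0.55,0.5,0.5,0.5,0.5]

```text
time_s: 28.3
eef_pos: [0.5628, -0.2819, 0.0434]
eef_rot: [0.0, 0.707, 0.707, 0.0]
wrist_force: [0.2, -0.7, 5.7]
opening: 0.574
grasp_force: 61.9
```

Run:
```python
from m import *
go(.6117,.126,.19,np.pi/2+.0193)
```

```text
go [407.9, 48.5, -146.9] [0.0007, 0.0006, -0.0203]
```

play_rows:
  xyz:
    - [0,0,-20]
    - [0,0,-70]
    - [10,0,-120]
    - [60,7,-147]
    - [120,14,-147]
    - [180,21,-147]
    - [240,28,-147]
    - [300,35,-147]
    - [360,42,-147]
    - [407,48,-147]
  rot:
    - [0,0,0]
    - [0,0,0]
    - [0,0,0]
    - [0,0,-0.02]
    - [0,0,-0.02]
    - [0,0,-0.02]
    - [0,0,-0.02]
    - [0,0,-0.02]
    - [0,0,-0.02]
    - [0,0,-0.02]
  grip: [0.5,0.5,0.5,0.5,0.5,0.5,0.5,0.5,0.5,0.5]

```text
time_s: 29.55
eef_pos: [0.6106, 0.128, 0.1907]
eef_rot: [0.0, 0.7, 0.714, 0.0]
wrist_force: [0.2, -0.1, -1.2]
opening: 0.575
grasp_force: 62.1
```

Run:
```python
from m import *
o=readout.get_obs(); T=pose(); print(T[:3,3],o["opening"],o["grasp_force"]); W=cam("scene")[1]
X=W.reshape(-1,3); f=X[(np.hypot(X[:,0]-T[0,3],X[:,1]-T[1,3])<.03)&(X[:,2]>.09)]; print("pot bottom", np.nanpercentile(f[:,2],[0,1,5]))
go(.6117,.1247,.113,np.pi/2+.0193)
```

```text
[0.61060898 0.12796448 0.19071732] 0.5750118011807752 62.09574222564697
pot bottom [0.14544705 0.14859971 0.15824005]
go [-8.8, 0.9, 77.8] [0.001, -0.0037, 0.0038]
```

play_rows:
  xyz:
    - [0,0.7,0]
    - [0,0.7,20]
    - [0,0.7,40]
    - [0,0.7,55]
    - [0,0.7,62]
    - [0,0.7,68]
    - [0,0.7,73]
    - [0,0.7,76]
    - [0,0.7,76]
    - [0,0.7,76]
  rot:
    - [0,0,0]
    - [0,0,0]
    - [0,0,0]
    - [0,0,0]
    - [0,0,0]
    - [0,0,0]
    - [0,0,0]
    - [0,0,0]
    - [0,0,0]
    - [0,0,0]
  grip: [0.5,0.5,0.5,0.5,0.5,0.5,0.5,0.5,0.5,0.5]

```text
time_s: 30.85
eef_pos: [0.6118, 0.1254, 0.1141]
eef_rot: [0.0, 0.7, 0.714, 0.0]
wrist_force: [0.3, 0.4, -0.3]
opening: 0.574
grasp_force: 62.1
```

play_rows:
  xyz:
    - [0,0,1]
    - [0,0,2]
    - [0,0,2.3]
    - [0,0,2.3]
    - [0,0,2.3]
    - [0,0,2.3]
    - [0,0,2.3]
    - [0,0,2.3]
    - [0,0,2.3]
    - [0,0,2.3]
  rot:
    - [0,0,0]
    - [0,0,0]
    - [0,0,0]
    - [0,0,0]
    - [0,0,0]
    - [0,0,0]
    - [0,0,0]
    - [0,0,0]
    - [0,0,0]
    - [0,0,0]
  grip: [0.5,0.5,0.5,0.5,0.55,0.62,0.7,0.8,0.9,1]

```text
time_s: 32.1
eef_pos: [0.6116, 0.1254, 0.1115]
eef_rot: [0.0, 0.7, 0.714, 0.0]
wrist_force: [0.2, -0.1, 0.1]
opening: 0.997
grasp_force: 0.0
```

play_rows:
  xyz:
    - [0,0,0]
    - [0,0,-30]
    - [0,0,-80]
    - [-20,0,-100]
    - [-70,0,-110]
    - [-130,0,-110]
    - [-190,0,-110]
    - [-250,0,-110]
    - [-310,0,-110]
    - [-370,0,-110]
  rot:
    - [0,0,0]
    - [0,0,0]
    - [0,0,0]
    - [0,0,0]
    - [0,0,0]
    - [0,0,0]
    - [0,0,0]
    - [0,0,0]
    - [0,0,0]
    - [0,0,0]
  grip: [1,1,1,1,1,1,1,1,1,1]

```text
time_s: 33.35
eef_pos: [0.6176, -0.2474, 0.2207]
eef_rot: [-0.0, 0.701, 0.714, -0.0]
wrist_force: [-0.0, -0.1, 0.9]
opening: 1.0
grasp_force: 0.0
```

play_rows:
  xyz:
    - [0,0,0]
    - [0,0,0]
    - [0,0,0]
    - [0,0,0]
    - [0,0,0]
    - [0,0,0]
    - [0,0,0]
    - [0,0,0]
    - [0,0,0]
    - [0,0,0]
  rot:
    - [0,0,0]
    - [0,0,0]
    - [0,0,0]
    - [0,0,0]
    - [0,0,0]
    - [0,0,0]
    - [0,0,0]
    - [0,0,0]
    - [0,0,0]
    - [0,0,0]
  grip: [1,1,1,1,1,1,1,1,1,1]

```text
time_s: 34.6
eef_pos: [0.6186, -0.2446, 0.2215]
eef_rot: [-0.0, 0.7, 0.714, -0.0]
wrist_force: [-1.1, -0.3, -0.1]
opening: 0.999
grasp_force: 0.0
```

Run:
```python
from m import *
go(.568,-.418,.2,np.pi/2)
w=cam("wrist")[1]; t,s=cam("top")[1],cam("scene")[1]
print("pot1 in pocket",pot(t,(.611,.193),.14,.04),pot(s,(.611,.193),.14,.04))
print("pot2 in pocket",pot(t,(.611,.126),.132,.04),pot(s,(.611,.126),.132,.04))
for n,(c,h) in P0.items(): print(n,pot(t,c,h),pot(s,c,h),pot(w,c,h))
```

```text
go [-172.4, -53.9, 21.5] [-0.0, -0.0, 0.0189]
pot1 in pocket (array([0.6122, 0.1898]), 0.0287, 0.1418, 121) (array([0.6097, 0.1917]), 0.0302, 0.1407, 137)
pot2 in pocket (array([0.6117, 0.133 ]), 0.0331, 0.1373, 114) (array([0.6118, 0.133 ]), 0.0332, 0.135, 138)
p1 None None None
p2 None None None
p3 (array([ 0.5716, -0.4195]), 0.0226, 0.0589, 80) (array([ 0.5711, -0.4179]), 0.0233, 0.0572, 137) (array([ 0.5717, -0.4168]), 0.0229, 0.0574, 606)
p4 (array([ 0.4457, -0.4036]), 0.0191, 0.052, 75) (array([ 0.4457, -0.4013]), 0.0205, 0.0502, 107) (array([ 0.4393, -0.3914]), 0.0153, 0.0494, 136)
```

play_rows:
  xyz:
    - [-50,-15,0]
    - [-100,-30,5]
    - [-150,-44,10]
    - [-171,-50,20]
    - [-171,-50,60]
    - [-171,-50,110]
    - [-171,-50,150]
    - [-171,-50,177]
    - [-171,-50,183]
    - [-171,-50,183]
  rot:
    - [0,0,0.019]
    - [0,0,0.019]
    - [0,0,0.019]
    - [0,0,0.019]
    - [0,0,0.019]
    - [0,0,0.019]
    - [0,0,0.019]
    - [0,0,0.019]
    - [0,0,0.019]
    - [0,0,0.019]
  grip: [1,1,1,1,1,1,1,1,1,1]

```text
time_s: 36.0
eef_pos: [0.5723, -0.4162, 0.0388]
eef_rot: [0.0, 0.707, 0.707, 0.0]
wrist_force: [0.7, 0.4, 0.5]
opening: 0.999
grasp_force: 0.0
```

play_rows:
  xyz:
    - [0,0,0]
    - [0,0,0]
    - [0,0,0]
    - [0,0,0]
    - [0,0,0]
    - [0,0,0]
    - [0,0,0]
    - [0,0,0]
    - [0,0,0]
    - [0,0,0]
  rot:
    - [0,0,0]
    - [0,0,0]
    - [0,0,0]
    - [0,0,0]
    - [0,0,0]
    - [0,0,0]
    - [0,0,0]
    - [0,0,0]
    - [0,0,0]
    - [0,0,0]
  grip: [0.9,0.8,0.7,0.6,0.55,0.5,0.45,0.43,0.43,0.43]

```text
time_s: 37.25
eef_pos: [0.5721, -0.4167, 0.0388]
eef_rot: [0.0, 0.707, 0.707, 0.0]
wrist_force: [-0.4, -0.5, 3.8]
opening: 0.506
grasp_force: 60.8
```

Run:
```python
from m import *
go(.6127,.0597,.18,np.pi/2+.0193)
```

```text
go [476.3, 40.7, -141.4] [0.0004, 0.0004, -0.0193]
```

play_rows:
  xyz:
    - [0,0,-20]
    - [0,0,-70]
    - [10,0,-120]
    - [60,5,-141]
    - [120,10,-141]
    - [180,15,-141]
    - [240,20,-141]
    - [300,25,-141]
    - [360,30,-141]
    - [420,36,-141]
  rot:
    - [0,0,0]
    - [0,0,0]
    - [0,0,0]
    - [0,0,-0.02]
    - [0,0,-0.02]
    - [0,0,-0.02]
    - [0,0,-0.02]
    - [0,0,-0.02]
    - [0,0,-0.02]
    - [0,0,-0.02]
  grip: [0.43,0.43,0.43,0.43,0.43,0.43,0.43,0.43,0.43,0.43]

```text
time_s: 38.5
eef_pos: [0.6078, 0.0055, 0.1807]
eef_rot: [0.0, 0.7, 0.714, 0.0]
wrist_force: [0.5, -0.1, -1.5]
opening: 0.501
grasp_force: 60.9
```

play_rows:
  xyz:
    - [30,4,0]
    - [50,5,0]
    - [56,5,0]
    - [56,5,0]
    - [56,5,0]
    - [56,5,0]
    - [56,5,0]
    - [56,5,0]
    - [56,5,0]
    - [56,5,0]
  rot:
    - [0,0,0]
    - [0,0,0]
    - [0,0,0]
    - [0,0,0]
    - [0,0,0]
    - [0,0,0]
    - [0,0,0]
    - [0,0,0]
    - [0,0,0]
    - [0,0,0]
  grip: [0.43,0.43,0.43,0.43,0.43,0.43,0.43,0.43,0.43,0.43]

```text
time_s: 39.75
eef_pos: [0.6117, 0.0596, 0.1795]
eef_rot: [-0.0, 0.7, 0.714, -0.0]
wrist_force: [0.6, 0.1, -1.0]
opening: 0.497
grasp_force: 60.9
```

Run:
```python
from m import *
o=readout.get_obs(); T=pose(); print(T[:3,3],o["opening"],o["grasp_force"]); W=cam("scene")[1]
X=W.reshape(-1,3); f=X[(np.hypot(X[:,0]-T[0,3],X[:,1]-T[1,3])<.027)&(X[:,2]>.09)]; print("pot bottom", np.nanpercentile(f[:,2],[0,1,5]))
go(.6127,.0597,.109,np.pi/2+.0193)
print("pot2",pot(W,(.611,.126),.132,.035))
```

```text
[0.61174199 0.05960017 0.17946197] 0.49677161908357903 60.930869579315186
pot bottom [0.13801556 0.14244948 0.15039913]
go [0.1, 0.9, 70.5] [-0.0, 0.0, 0.0008]
pot2 (array([0.6146, 0.1256]), 0.0252, 0.1331, 57)
```

play_rows:
  xyz:
    - [0,0.8,20]
    - [0,0.8,40]
    - [0,0.8,50]
    - [0,0.8,58]
    - [0,0.8,64]
    - [0,0.8,68]
    - [0,0.8,70]
    - [0,0.8,71]
    - [0,0.8,72]
    - [0,0.8,72]
  rot:
    - [0,0,0]
    - [0,0,0]
    - [0,0,0]
    - [0,0,0]
    - [0,0,0]
    - [0,0,0]
    - [0,0,0]
    - [0,0,0]
    - [0,0,0]
    - [0,0,0]
  grip: [0.43,0.43,0.43,0.43,0.43,0.43,0.43,0.43,0.43,0.43]

```text
time_s: 41.05
eef_pos: [0.6126, 0.0596, 0.1076]
eef_rot: [0.0, 0.7, 0.714, 0.0]
wrist_force: [-0.8, 0.7, -0.3]
opening: 0.503
grasp_force: 60.9
```

play_rows:
  xyz:
    - [0,0,0]
    - [0,0,0]
    - [0,0,0]
    - [0,0,0]
    - [0,0,0]
    - [0,0,-20]
    - [0,0,-70]
    - [-20,0,-100]
    - [-70,-20,-110]
    - [-130,-40,-110]
  rot:
    - [0,0,0]
    - [0,0,0]
    - [0,0,0]
    - [0,0,0]
    - [0,0,0]
    - [0,0,0]
    - [0,0,0]
    - [0,0,0]
    - [0,0,0]
    - [0,0,0]
  grip: [0.55,0.65,0.8,0.9,1,1,1,1,1,1]

```text
time_s: 42.3
eef_pos: [0.5762, -0.0713, 0.2209]
eef_rot: [0.002, 0.699, 0.715, 0.001]
wrist_force: [1.2, -0.5, -0.5]
opening: 0.999
grasp_force: 0.0
```

play_rows:
  xyz:
    - [-60,-25,0]
    - [-120,-45,0]
    - [-180,-70,0]
    - [-240,-95,0]
    - [-280,-120,0]
    - [-300,-122,0]
    - [-300,-122,0]
    - [-300,-122,0]
    - [-300,-122,0]
    - [-300,-122,0]
  rot:
    - [0,0,0.019]
    - [0,0,0.019]
    - [0,0,0.019]
    - [0,0,0.019]
    - [0,0,0.019]
    - [0,0,0.019]
    - [0,0,0.019]
    - [0,0,0.019]
    - [0,0,0.019]
    - [0,0,0.019]
  grip: [1,1,1,1,1,1,1,1,1,1]

```text
time_s: 43.55
eef_pos: [0.46, -0.3717, 0.2175]
eef_rot: [-0.0, 0.706, 0.708, 0.0]
wrist_force: [-0.3, 0.1, -0.1]
opening: 1.002
grasp_force: 0.0
```

Run:
```python
from m import *
go(.4455,-.401,.034,np.pi/2)
w=cam("wrist")[1]; t,s=cam("top")[1],cam("scene")[1]
for k,c,h in(("p1",(.6106,.1928),.14),("p2",(.6117,.126),.132),("p3",(.6127,.0597),.124)): print(k,"in pocket",pot(t,c,h,.034),pot(s,c,h,.034))
for n,(c,h) in P0.items(): print(n,pot(t,c,h),pot(s,c,h),pot(w,c,h))
```

```text
go [-29.3, -14.6, 183.5] [-0.0, -0.0002, 0.0028]
p1 in pocket (array([0.6116, 0.1901]), 0.0281, 0.1429, 118) (array([0.6105, 0.1924]), 0.0309, 0.1408, 133)
p2 in pocket (array([0.6119, 0.1242]), 0.0256, 0.1364, 102) (array([0.6115, 0.125 ]), 0.0261, 0.1327, 110)
p3 in pocket (array([0.612 , 0.0561]), 0.0221, 0.1268, 78) (array([0.6118, 0.058 ]), 0.0234, 0.1255, 108)
p1 None None None
p2 None None None
p3 None None None
p4 None (array([ 0.4452, -0.4007]), 0.0203, 0.0495, 105) (array([ 0.4451, -0.4008]), 0.0193, 0.0497, 449)
```

play_rows:
  xyz:
    - [-20,-14,0]
    - [-29,-15,30]
    - [-29,-15,80]
    - [-29,-15,130]
    - [-29,-15,165]
    - [-29,-15,180]
    - [-29,-15,183]
    - [-29,-15,183]
    - [-29,-15,183]
    - [-29,-15,183]
  rot:
    - [0,0,0]
    - [0,0,0]
    - [0,0,0]
    - [0,0,0]
    - [0,0,0]
    - [0,0,0]
    - [0,0,0]
    - [0,0,0]
    - [0,0,0]
    - [0,0,0]
  grip: [1,1,1,1,1,1,1,1,1,1]

```text
time_s: 44.95
eef_pos: [0.445, -0.4025, 0.0357]
eef_rot: [0.001, 0.707, 0.707, -0.0]
wrist_force: [-0.6, -0.5, 0.9]
opening: 1.0
grasp_force: 0.0
```

play_rows:
  xyz:
    - [0,0,0]
    - [0,0,0]
    - [0,0,0]
    - [0,0,0]
    - [0,0,0]
    - [0,0,0]
    - [0,0,0]
    - [0,0,0]
    - [0,0,0]
    - [0,0,0]
  rot:
    - [0,0,0]
    - [0,0,0]
    - [0,0,0]
    - [0,0,0]
    - [0,0,0]
    - [0,0,0]
    - [0,0,0]
    - [0,0,0]
    - [0,0,0]
    - [0,0,0]
  grip: [0.9,0.8,0.7,0.6,0.5,0.45,0.4,0.36,0.36,0.36]

```text
time_s: 46.2
eef_pos: [0.4447, -0.4021, 0.0348]
eef_rot: [0.0, 0.707, 0.707, -0.0]
wrist_force: [0.3, 0.8, 4.3]
opening: 0.428
grasp_force: 59.9
```

Run:
```python
from m import *
go(.6136,-.0071,.175,np.pi/2+.0193)
```

```text
go [394.8, 169.4, -140.4] [0.0004, 0.0005, -0.0182]
```

play_rows:
  xyz:
    - [0,0,-20]
    - [0,0,-70]
    - [10,5,-120]
    - [60,26,-140]
    - [115,50,-140]
    - [170,75,-140]
    - [225,100,-140]
    - [280,122,-140]
    - [335,145,-140]
    - [380,163,-140]
  rot:
    - [0,0,0]
    - [0,0,0]
    - [0,0,0]
    - [0,0,-0.019]
    - [0,0,-0.019]
    - [0,0,-0.019]
    - [0,0,-0.019]
    - [0,0,-0.019]
    - [0,0,-0.019]
    - [0,0,-0.019]
  grip: [0.36,0.36,0.36,0.36,0.36,0.36,0.36,0.36,0.36,0.36]

```text
time_s: 47.45
eef_pos: [0.6075, -0.0193, 0.1756]
eef_rot: [0.0, 0.7, 0.715, 0.0]
wrist_force: [-0.2, 0.4, 0.8]
opening: 0.429
grasp_force: 60.1
```

play_rows:
  xyz:
    - [10,5,0]
    - [13,6,0]
    - [13,6,0]
    - [13,6,0]
    - [13,6,0]
    - [13,6,0]
    - [13,6,0]
    - [13,6,0]
    - [13,6,0]
    - [13,6,0]
  rot:
    - [0,0,0]
    - [0,0,0]
    - [0,0,0]
    - [0,0,0]
    - [0,0,0]
    - [0,0,0]
    - [0,0,0]
    - [0,0,0]
    - [0,0,0]
    - [0,0,0]
  grip: [0.36,0.36,0.36,0.36,0.36,0.36,0.36,0.36,0.36,0.36]

```text
time_s: 48.7
eef_pos: [0.6128, -0.0085, 0.1745]
eef_rot: [-0.0, 0.7, 0.714, -0.0]
wrist_force: [-0.3, -0.3, -1.1]
opening: 0.427
grasp_force: 60.1
```

Run:
```python
from m import *
o=readout.get_obs(); T=pose(); print(T[:3,3],o["opening"],o["grasp_force"])
go(.6136,-.0083,.105,np.pi/2+.0193)
W=cam("scene")[1]
X=W.reshape(-1,3); f=X[(np.hypot(X[:,0]-T[0,3],X[:,1]-T[1,3])<.025)&(X[:,2]>.09)]; print("pot bottom", np.nanpercentile(f[:,2],[0,1,5]))
```

```text
[ 0.61279636 -0.00853788  0.17445649] 0.42724153885262434 60.093687772750854
go [0.2, 0.8, 69.5] [-0.0001, 0.0, 0.0008]
pot bottom [0.1379306  0.13976644 0.14912632]
```

Lower to TCP z ≈ 0.1035 (bottom ≈ 0.069), then release and lift.

play_rows:
  xyz:
    - [0,0.8,20]
    - [0,0.8,40]
    - [0,0.8,50]
    - [0,0.8,58]
    - [0,0.8,63]
    - [0,0.8,67]
    - [0,0.8,69]
    - [0,0.8,70]
    - [0,0.8,71]
    - [0,0.8,71]
  rot:
    - [0,0,0]
    - [0,0,0]
    - [0,0,0]
    - [0,0,0]
    - [0,0,0]
    - [0,0,0]
    - [0,0,0]
    - [0,0,0]
    - [0,0,0]
    - [0,0,0]
  grip: [0.36,0.36,0.36,0.36,0.36,0.36,0.36,0.36,0.36,0.36]

```text
time_s: 50.0
eef_pos: [0.6137, -0.0086, 0.1036]
eef_rot: [0.0, 0.7, 0.714, 0.0]
wrist_force: [-0.4, -0.2, -0.5]
opening: 0.429
grasp_force: 60.1
```

play_rows:
  xyz:
    - [0,0,0]
    - [0,0,0]
    - [0,0,0]
    - [0,0,0]
    - [0,0,0]
    - [0,0,-20]
    - [0,0,-70]
    - [-20,0,-110]
    - [-70,0,-130]
    - [-95,0,-130]
  rot:
    - [0,0,0]
    - [0,0,0]
    - [0,0,0]
    - [0,0,0]
    - [0,0,0]
    - [0,0,0]
    - [0,0,0]
    - [0,0,0]
    - [0,0,0]
    - [0,0,0]
  grip: [0.45,0.55,0.7,0.9,1,1,1,1,1,1]

```text
time_s: 51.25
eef_pos: [0.6171, -0.106, 0.2383]
eef_rot: [0.003, 0.7, 0.714, 0.001]
wrist_force: [1.0, 1.3, -0.3]
opening: 1.0
grasp_force: 0.0
```

play_rows:
  xyz:
    - [0,0,0]
    - [0,0,0]
    - [0,0,0]
    - [0,0,0]
    - [0,0,0]
    - [0,0,0]
    - [0,0,0]
    - [0,0,0]
    - [0,0,0]
    - [0,0,0]
  rot:
    - [0,0,0]
    - [0,0,0]
    - [0,0,0]
    - [0,0,0]
    - [0,0,0]
    - [0,0,0]
    - [0,0,0]
    - [0,0,0]
    - [0,0,0]
    - [0,0,0]
  grip: [1,1,1,1,1,1,1,1,1,1]

```text
time_s: 52.5
eef_pos: [0.6155, -0.1036, 0.2335]
eef_rot: [-0.0, 0.7, 0.714, -0.0]
wrist_force: [-0.4, 0.4, -0.1]
opening: 1.001
grasp_force: 0.0
```

Run:
```python
from m import *
go(.617,-.1018,.0455,np.pi/2+.0193)
t=cam("top")[1]; b,s,_,_=cam("scene"); c,w,_,_=cam("wrist")
for k,c0,h in(("p1",(.6106,.1928),.14),("p2",(.6117,.126),.132),("p3",(.6127,.0597),.124),("p4",(.6136,-.0071),.116)): print(k,"in pocket",pot(t,c0,h,.034),pot(s,c0,h,.034),pot(w,c0,h,.034))
im=np.hstack([cv2.resize(c,None,fx=.78,fy=.78),cv2.resize(b[140:310,160:387],(400,300))]); save("m5",im,1)
```

```text
go [1.8, 1.5, 188.0] [-0.0, -0.0, 0.0006]
p1 in pocket (array([0.6113, 0.1898]), 0.0288, 0.1424, 118) (array([0.6116, 0.1927]), 0.0299, 0.1404, 131) None
p2 in pocket (array([0.6116, 0.1239]), 0.0255, 0.1344, 104) (array([0.6106, 0.1263]), 0.027, 0.133, 113) None
p3 in pocket (array([0.6119, 0.057 ]), 0.0224, 0.1266, 78) (array([0.6131, 0.0573]), 0.0236, 0.1253, 110) (array([0.6136, 0.0496]), 0.0195, 0.1257, 461)
p4 in pocket (array([ 0.6149, -0.0053]), 0.0183, 0.118, 33) (array([ 0.613 , -0.0095]), 0.02, 0.1173, 98) (array([ 0.6139, -0.0076]), 0.0191, 0.1179, 658)
```

View pics/m5.png

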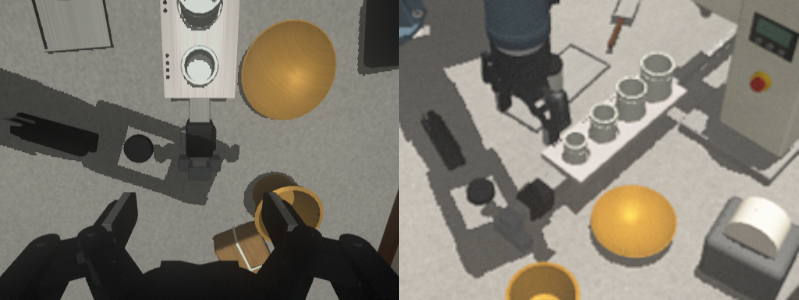

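Each pot stands in its pocket: the right view shows them at (575,147), (603,122), (630,97) and (657,72). Next I pinch the collar and push the rack in.

play_rows:
  xyz:
    - [1.8,1.5,45]
    - [1.8,1.5,90]
    - [1.8,1.5,130]
    - [1.8,1.5,160]
    - [1.8,1.5,178]
    - [1.8,1.5,188]
    - [1.8,1.5,188]
    - [1.8,1.5,188]
    - [1.8,1.5,188]
    - [1.8,1.5,188]
  rot:
    - [0,0,0]
    - [0,0,0]
    - [0,0,0]
    - [0,0,0]
    - [0,0,0]
    - [0,0,0]
    - [0,0,0]
    - [0,0,0]
    - [0,0,0]
    - [0,0,0]
  grip: [1,1,1,1,1,1,1,1,1,1]

```text
time_s: 53.9
eef_pos: [0.6174, -0.1018, 0.0462]
eef_rot: [0.001, 0.7, 0.714, 0.0]
wrist_force: [0.2, -0.0, 1.3]
opening: 0.997
grasp_force: 0.0
```

play_rows:
  xyz:
    - [0,0,0]
    - [0,0,0]
    - [0,0,0]
    - [0,0,0]
    - [0,0,0]
    - [0,0,0]
    - [0,0,0]
    - [0,0,0]
    - [0,0,0]
    - [0,0,0]
  rot:
    - [0,0,0]
    - [0,0,0]
    - [0,0,0]
    - [0,0,0]
    - [0,0,0]
    - [0,0,0]
    - [0,0,0]
    - [0,0,0]
    - [0,0,0]
    - [0,0,0]
  grip: [0.8,0.7,0.65,0.6,0.55,0.5,0.45,0.4,0.4,0.4]

```text
time_s: 55.15
eef_pos: [0.6171, -0.1017, 0.046]
eef_rot: [0.0, 0.7, 0.714, -0.0]
wrist_force: [-3.3, 0.1, 5.5]
opening: 0.495
grasp_force: 61.9
```

play_rows:
  xyz:
    - [3,0,0]
    - [9,0,0]
    - [17,0,0]
    - [26,0,0]
    - [36,0,0]
    - [46,0,0]
    - [56,0,0]
    - [66,0,0]
    - [76,0,0]
    - [86,0,0]
  rot:
    - [0,0,0]
    - [0,0,0]
    - [0,0,0]
    - [0,0,0]
    - [0,0,0]
    - [0,0,0]
    - [0,0,0]
    - [0,0,0]
    - [0,0,0]
    - [0,0,0]
  grip: [0.4,0.4,0.4,0.4,0.4,0.4,0.4,0.4,0.4,0.4]

```text
time_s: 56.4
eef_pos: [0.6155, -0.0161, 0.046]
eef_rot: [0.0, 0.7, 0.714, -0.0]
wrist_force: [-2.1, -3.8, 4.7]
opening: 0.488
grasp_force: 62.3
```

play_rows:
  xyz:
    - [10,0,0]
    - [20,0,0]
    - [29,0,0]
    - [36,0,0]
    - [41,0,0]
    - [44,0,0]
    - [46,0,0]
    - [46,0,0]
    - [46,0,0]
    - [46,0,0]
  rot:
    - [0,0,0]
    - [0,0,0]
    - [0,0,0]
    - [0,0,0]
    - [0,0,0]
    - [0,0,0]
    - [0,0,0]
    - [0,0,0]
    - [0,0,0]
    - [0,0,0]
  grip: [0.4,0.4,0.4,0.4,0.4,0.4,0.4,0.4,0.4,0.4]

```text
time_s: 57.65
eef_pos: [0.6147, 0.0303, 0.046]
eef_rot: [0.0, 0.7, 0.714, 0.0]
wrist_force: [-1.7, -0.4, 4.8]
opening: 0.495
grasp_force: 62.4
```

TCP moved exactly 132 mm; release gently and check.

play_rows:
  xyz:
    - [0,0,0]
    - [0,0,0]
    - [0,0,0]
    - [0,0,0]
    - [0,0,0]
    - [0,0,0]
    - [0,0,0]
    - [0,0,0]
    - [0,0,0]
    - [0,0,0]
  rot:
    - [0,0,0]
    - [0,0,0]
    - [0,0,0]
    - [0,0,0]
    - [0,0,0]
    - [0,0,0]
    - [0,0,0]
    - [0,0,0]
    - [0,0,0]
    - [0,0,0]
  grip: [0.5,0.51,0.52,0.53,0.54,0.545,0.545,0.545,0.545,0.545]

```text
time_s: 58.9
eef_pos: [0.6128, 0.0304, 0.045]
eef_rot: [-0.001, 0.7, 0.714, -0.001]
wrist_force: [-6.7, -1.2, 6.4]
opening: 0.548
grasp_force: 3.6
```

play_rows:
  xyz:
    - [0,0,0]
    - [0,0,0]
    - [0,0,0]
    - [0,0,-30]
    - [0,0,-80]
    - [0,0,-130]
    - [-40,0,-170]
    - [-80,0,-190]
    - [-80,0,-190]
    - [-80,0,-190]
  rot:
    - [0,0,0]
    - [0,0,0]
    - [0,0,0]
    - [0,0,0]
    - [0,0,0]
    - [0,0,0]
    - [0,0,0]
    - [0,0,0]
    - [0,0,0]
    - [0,0,0]
  grip: [0.7,0.9,1,1,1,1,1,1,1,1]

```text
time_s: 60.15
eef_pos: [0.6157, -0.0493, 0.2349]
eef_rot: [-0.0, 0.7, 0.714, 0.0]
wrist_force: [0.1, -0.2, -0.6]
opening: 1.001
grasp_force: 0.0
```

Run:
```python
from m import *
c,w,_,_=cam("wrist"); b,s,_,_=cam("scene"); t=cam("top")[1]
for n,X in(("w",w),("t",t),("s",s)):
    X=X.reshape(-1,3); y0=.0303; xb=.6140-.0193*y0; o=[]
    for lo,hi in((.04,.064),(.0655,.073)):
        g=X[(X[:,2]>lo)&(X[:,2]<hi)&(abs(X[:,1]-y0)<.010)&(abs(X[:,0]-xb)<.04)]
        o+=[len(g)]+((np.percentile(g[:,0],[1,50,99])-xb).round(4).tolist() if len(g) else [])
    print(n,o)
for k,c0,h in(("p1",(.608,.325),.14),("p2",(.609,.258),.132),("p3",(.610,.1917),.124),("p4",(.611,.1249),.116),("full2",(.423,.116),.075)): print(k,pot(t,c0,h,.034),pot(s,c0,h,.034),pot(w,c0,h,.034))
im=np.hstack([cv2.resize(c,None,fx=.78,fy=.78),cv2.resize(b[120:290,180:407],(400,300))]); save("m6",im,1)
```

```text
w [111, -0.0271, -0.0237, -0.0197, 886, -0.0185, 0.0015, 0.0226]
t [0, 0]
s [31, -0.0273, 0.0208, 0.0233, 66, -0.0173, 0.0011, 0.0207]
p1 (array([0.6067, 0.2987]), 0.0163, 0.1406, 28) (array([0.6076, 0.324 ]), 0.0306, 0.1409, 120) None
p2 (array([0.6093, 0.2561]), 0.0255, 0.1337, 105) (array([0.6076, 0.2559]), 0.0267, 0.1334, 110) None
p3 (array([0.61  , 0.1874]), 0.0218, 0.126, 86) (array([0.6106, 0.1899]), 0.023, 0.1254, 95) None
p4 (array([0.611 , 0.1207]), 0.0193, 0.1189, 71) (array([0.6107, 0.1224]), 0.0202, 0.1174, 82) (array([0.6122, 0.1082]), 0.0099, 0.1154, 87)
full2 (array([0.4304, 0.1224]), 0.0215, 0.0783, 85) None (array([0.425 , 0.1121]), 0.0254, 0.0769, 1694)
```

View pics/m6.png

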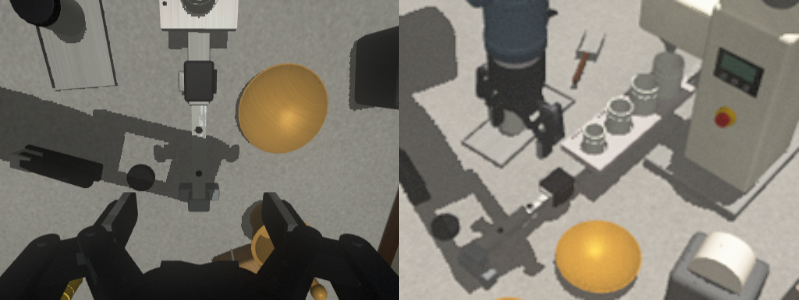

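The collar is locked at (200,80) with its button out by 27 mm, and two holes show free behind it, so the rack is in the 293 mm hole. Pot 1 stands under the spout, all the pots are seated, and full2 stands on the tray.

```bash
python3 -c "
from bench import ctrl
print(ctrl.hand_in())"
```

```text
the job is handed in; nothing more can be done
None
```

The rack is locked at 293 mm with pocket 1 under the spout, all four pots are seated in pockets 1 to 4, and the one finished pot that was there (full2) stands on the tray; the job is handed in, but no verdict came back.

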